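# Load a force gauge's weight hanger with slotted discs

## Robot

A 6-joint arm with a two-finger parallel gripper is mounted at the origin on the work surface. World frame = base frame: x ahead of the robot, y to its left, z up, the work surface at z = 0. Lengths are in mm, angles in rad, forces in N, time in s.
With the tool pointing down it reaches from about 200 to 875 mm from the base axis. Payload 3.4 kg.
Tool frame: the origin (TCP) lies at the very end of the fingers, on their centre line; the grasp point (between the pads) lies 19 mm behind it; z points along the fingers, y is the line along which they close (so a half turn about z gives the same grasp; the last joint's range is limited). The gripper opens to 94 mm and grips with 3 to 60 N. Pads are 16 mm wide; open, the fingers measure 119 mm over their backs; the gripper's body (75 mm by 177 mm) begins 78 mm behind the grasp point.
Start: joints at [-1.323, 0.276, 1.505, -0, 1.361, -0.121], TCP at [207.287, -536.374, 205.493] pointing down, gripper open.
Joint ranges: [-2.89, 2.89], [-0.75, 2.08], [0.22, 2.7], [-1.18, 4.32], [0.11, 2.71], [-2.7, 2.7]. Speed limits (rad/s): [2.57, 2.57, 3.14, 3.14, 3.14, 3.14].

## Interface

Orientations are given as a 3x3 rotation matrix whose columns are the frame's x, y, z axes.
In Python, from station import arm, camera, camera_model gives the robot as it stands. The module is installed in compiled form; this text tells all that it offers.
- The arm moves only by the shell command python3 -m creep 'ROWS' [OPENING] [FORCE]. ROWS is JSON, a list of rows, each an object with "xyz": the shift along the tool's x, y, z in cm, a list of three; "yaw": the turn about the tool's z in degrees. A call has 1 to 8 rows; each row shifts and turns the commanded pose from where the row before left it, along the tool's axes as they then stand; what a row does not reach is not made up. A row lasts 1/8 s, in which the tool goes at most 62.5 mm and 10.7 degrees, less where a joint would pass 70% of its speed; a pose out of reach is approached as far as the arm can. A call is refused whole if a number of a shift passes 6.25 or a number of a turn 10.7, either way. A call with a gripper value outside its range is refused whole. OPENING is the finger opening in cm, from 0 to 9.4, set as the call begins (- or left out, the last holds). The fingers move at their own pace and stop on an object; FORCE is the grip in N (left out, the last holds). Time passes only in rows, so rows that do not move let the fingers close. It gives the time, the measured TCP pose, the force, the opening and the grip force at its end, in the units of the state.
- arm.get_state(): the state, without advancing time (a new reading comes with each control period).
- camera(name): name is "scene" or "top"; returns the picture (480x640x3 uint8, red, green, blue); there is no depth.
- camera_model(name): a dict with "mtx" (3x3 intrinsics, pixels), "extrinsics" (4x4, takes a point from world to camera coordinates). Camera axes: x right, y down, z forward; pixel columns grow to the right and rows downward; lengths in mm; the calibration is good to about 2 mm. A picture is of the moment at which its call begins. camera_model takes no time and is no camera call.
- arm.job_done(): hands the job in; it is judged then, once.
The state is a dict: "clock": time; "joint_pos": joint angles; "dq": joint speeds; "tau": joint torques, N m; "tool_pos": TCP position; "orientation": TCP orientation; "force": force on the tool from outside, world axes, zero at the start; "wrist_torque": the same for the moment, N m; "opening": finger opening in mm; "gripper_force": force on a finger pad.
Only numpy, scipy, OpenCV 4.12 (cv2) and the standard library are available. Lean on these libraries where they do the work, as an engineer would, in place of code of your own. Each camera call takes 0.05 s, during which the arm holds its last target. There are 200 camera calls.

## Task

Load the force gauge for calibration: take the dark steel slotted disc off its wedge by its blue lug, slide it onto the rod of the weight hanger, rest it flat on the pan and let go, then put the brass disc flat on top of it in the same way, each pushed in until the rod meets the end of its slot. Turn the two slots at least a quarter turn apart so that neither disc can slide off, lower the discs gently rather than dropping them, and do not disturb the lens mount, the power meter or the screwdriver.

Things in the scene. Friction and masses are not known exactly. Their poses are not given: they have to be found in the camera images.
- steel_mid (a point): centre, half-way up, of the dark steel slotted disc: 90 mm across, 10 mm thick, 0.3 to 0.5 kg, z normal to its faces. A straight slot 15 mm wide runs from the rim at its +x side to a flat end 5.5 mm past the centre, so with a 10 mm rod against the slot's end the disc is centred on it. A blue lug to grip stands on its -x side. Starts left or right of the stand.
- brass_mid (a point): centre, half-way up, of the brass slotted disc: 90 mm across, 10 mm thick, 0.3 to 0.5 kg, z normal to its faces. A straight slot 15 mm wide runs from the rim at its +x side to a flat end 5.5 mm past the centre, so with a 10 mm rod against the slot's end the disc is centred on it. A blue lug to grip stands on its -x side. Starts on the other side from the steel disc.
- steel_mouth (a point): the steel disc's slot mouth: mid-slot at the rim, half-way up, 45 mm from the disc's centre along its +x; axes as the disc's
- brass_mouth (a point): the brass disc's slot mouth, 45 mm from its centre along its +x; axes as the disc's
- steel_disc: the steel disc as a whole; origin on the underside at its centre. On the -x side a neck 12 mm wide, thick as the disc, carries a blue lug to grip, standing along z: 12 mm thick along y, 28 mm long along x, its top 50 mm from the underside. The lug's middle is 66 mm from the disc's centre along -x, its outer end 80 mm
- brass_disc: the brass disc as a whole; origin on the underside at its centre. On the -x side a neck 12 mm wide, thick as the disc, carries a blue lug to grip, standing along z: 12 mm thick along y, 28 mm long along x, its top 50 mm from the underside. The lug's middle is 66 mm from the disc's centre along -x, its outer end 80 mm
- hanger_seat (a point): centre of the top face of the hanger's pan, on its rod's axis; axes as the stand's. The round pan, 64 mm across, 6 mm thick, is about 60 mm above the table; from it an upright rod of 10 mm diameter runs up into the gauge head. Pan and rod are rigid sideways and ride up and down together on a spring
- hanger (a joint): how far the hanger has sunk (m): 0 empty, grows downwards to 0.03; the spring is 700 N/m, so each disc makes it sink about 3 to 7 mm
- head_bottom (a point): centre of the underside of the gauge head, 185 mm above the table, right above the pan: a fixed dark red cylinder, 90 mm across, 65 mm high. It overhangs the pan: a hand held upright over a lug next to the rod strikes it, so lean the hand outwards from the rod, 20 to 50 degrees from vertical
- wedge_a: fixed white wedge on which the steel disc starts, sloping 32 degrees down along its +x to a black lip (8 mm high) that holds the disc; 96 mm wide, its ridge about 56 mm high; origin on the table. The disc's slot points down the slope; its lug overhangs the ridge and leans so that a hand straight down over it grips well
- wedge_b: fixed white wedge on which the brass disc starts, sloping 32 degrees down along its +x to a black lip (8 mm high) that holds the disc; 96 mm wide, its ridge about 56 mm high; origin on the table. The disc's slot points down the slope; its lug overhangs the ridge and leans so that a hand straight down over it grips well
- stand: the fixed gauge stand; origin on the table below the rod, z up, +x to its column: 30 mm square, middle 125 mm from the rod, 255 mm high. A beam 36 mm wide joins head and column. A base plate 100 mm wide, 10 mm thick runs from 5 mm before the rod to 155 mm behind it. Its -x side and both y sides are open
- lens_mid (a point): bystander: middle of a black lens mount on a post, 64 mm base, 126 mm high, 0.45 kg
- meter_mid (a point): bystander: middle of a green hand-held power meter lying flat, 150 by 75 by 30 mm, long side along its x
- driver: bystander: a screwdriver 170 mm long lying on the table in front of the stand, along its x
There are look-alikes about, which are no part of the job. Leave any purple look-alike of the steel_disc alone.

How it is judged:
By the outcome, as a careful person would: the job done as asked, in the order asked, and still so for the second after the job is handed in, with the robot touching nothing.
It also fails if it takes over 72 s, if anything falls off the work surface, if the arm or the gripper's body presses on something with over 40 N, if the wrist force passes 120 N, or if a joint passes its speed limit or range.

## Working session

There is one attempt and no reset: what is moved stays moved. The work goes in short steps, Python scripts to look and compute and a shell command to move; the robot and the scene stay as the last step left them, time stands still between calls to the robot, and variables do not carry over. Pictures are saved under pics/ and viewed, at most 10 in all, crops included, and the job is handed in when it is done.

```bash
ls; mkdir -p pics
python3 - <<'E'
from station import arm,camera,camera_model
import cv2,numpy as np
np.set_printoptions(suppress=True,precision=3)
for n in("scene","top"):
    cv2.imwrite(f"pics/{n}0.png",camera(n)[:,:,::-1]); m=camera_model(n); print(n,m["mtx"],m["extrinsics"])
print(arm.get_state())
E
```

```text
pics
scene [[541.147   0.    322.149]
 [  0.    541.147 246.272]
 [  0.      0.      1.   ]] [[   0.878    0.479   -0.003 -536.873]
 [   0.381   -0.703   -0.601  -74.564]
 [  -0.29     0.526   -0.799 1425.396]
 [   0.       0.       0.       1.   ]]
top [[523.112   0.    323.994]
 [  0.    523.112 239.223]
 [  0.      0.      1.   ]] [[   0.013   -1.       0.013   67.431]
 [  -0.996   -0.014   -0.084  608.072]
 [   0.084   -0.012   -0.996 1266.398]
 [   0.       0.       0.       1.   ]]
{'clock': 0.1, 'joint_pos': array([-1.323,  0.277,  1.506, -0.   ,  1.361, -0.121]), 'dq': array([ 0.001, -0.001, -0.003, -0.   , -0.002,  0.001]), 'tau': array([  0.002, -40.546, -23.778,   0.07 ,   0.03 ,  -0.   ]), 'tool_pos': array([ 207.159, -535.851,  204.722]), 'orientation': array([[ 0.933,  0.36 , -0.   ],
       [ 0.36 , -0.933,  0.002],
       [ 0.   , -0.002, -1.   ]]), 'force': array([ 0.511,  0.142, -0.009]), 'wrist_torque': array([-0.022, -0.022,  0.04 ]), 'gripper_force': 0.0, 'opening': 94.24099402493961}
```

View pics/scene0.png

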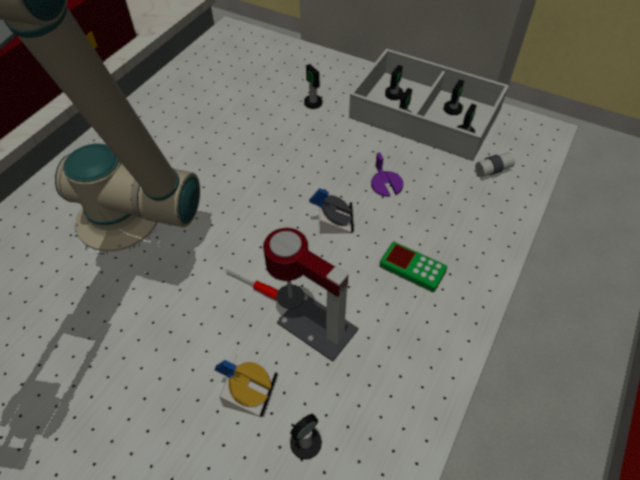

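View pics/top0.png

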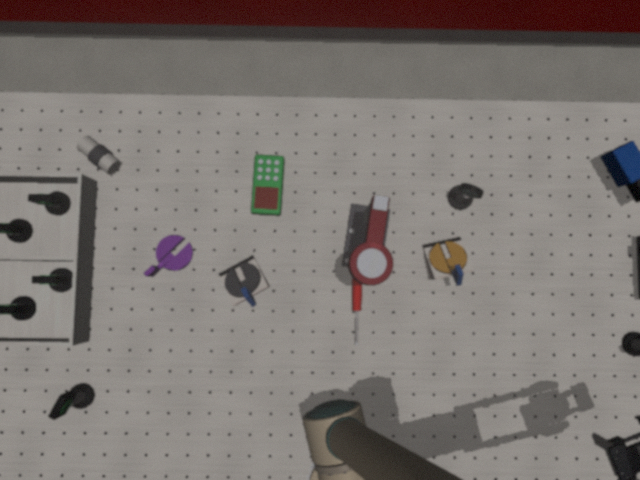

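The top view shows the steel disc at (242,280) with a blue lug at (250,298), brass at (447,258) with a lug at (459,277), and the gauge head at (371,262). In the scene view, steel is at (337,208), brass at (250,385) and the head at (286,245).

What could be taken for the steel disc, top/scene pixels:
- **Purple look-alike:** (174,253)/(387,183). Leave it alone.
- **Black lens bases in the tray and loose:** (75,397) and others. These are not slotted.
- **Hanger pan:** scene (291,297).

I choose the grey slotted disc with the blue lug at top (242,280).

```bash
cat > h.py <<'E'
import numpy as np,cv2
from station import arm,camera,camera_model
np.set_printoptions(suppress=True,precision=2)
M={n:camera_model(n) for n in("scene","top")}
P={n:M[n]["mtx"]@M[n]["extrinsics"][:3] for n in M}
def tri(a,b):   # a: scene px, b: top px
    X=cv2.triangulatePoints(P["scene"],P["top"],np.float64(a).reshape(2,1),np.float64(b).reshape(2,1))
    return (X[:3]/X[3]).ravel()
def ray(n,px,z):
    E=M[n]["extrinsics"];R=E[:3,:3];c=-R.T@E[:3,3]
    d=R.T@np.linalg.solve(M[n]["mtx"],[px[0],px[1],1]);return c+d*(z-c[2])/d[2]
def proj(n,X):
    p=P[n]@np.r_[X,1];return p[:2]/p[2]
def blobs(img,kind,roi=None,amin=25):
    h=cv2.cvtColor(img,cv2.COLOR_RGB2HSV).astype(int);H,S,V=h[...,0],h[...,1],h[...,2]
    m={"blue":(abs(H-110)<13)&(S>120)&(V>40),"brass":(abs(H-20)<8)&(S>120)&(V>90),
       "red":((H<8)|(H>172))&(S>120)&(V>50),"dark":(V<95)&(S<60)}[kind]
    m=m.astype(np.uint8)
    if roi is not None:
        k=np.zeros_like(m);x0,y0,x1,y1=roi;k[y0:y1,x0:x1]=1;m=m*k
    n,l,s,c=cv2.connectedComponentsWithStats(m)
    return [(c[i],s[i],l==i) for i in np.argsort(-s[:,4]) if i and s[i,4]>=amin]
E
python3 - <<'E'
from h import *
I={n:camera(n) for n in M}
ROI={"scene":(180,160,420,450),"top":(200,140,520,340)}
for n in I:
    for k in("blue","brass","red","dark"):
        for c,s,m in blobs(I[n],k,ROI[n]):
            print(n,k,c,s)
a=[cv2.resize(I["top"][230:320,205:295],None,fx=4,fy=4),cv2.resize(I["scene"][165:255,290:380],None,fx=4,fy=4)]
b=[cv2.resize(I["top"][215:305,410:500],None,fx=4,fy=4)[:240],cv2.resize(I["scene"][250:340,240:330],None,fx=4,fy=4)[:240]]
cv2.imwrite("pics/c1.png",np.vstack([np.hstack(a),np.hstack(b)])[:600,:,::-1])
E
```

```text
scene blue [225.77 368.04] [216 361  20  16 194]
scene blue [319.13 197.17] [310 189  18  17 186]
scene brass [248.48 383.85] [ 229  362   42   45 1166]
scene red [300.03 256.51] [ 264  228   75   59 1029]
scene red [400.26 256.2 ] [387 246  27  22 331]
scene red [265.58 289.47] [253 281  25  19 245]
scene dark [315.84 318.15] [ 274  275   84   86 3855]
scene dark [191.08 234.29] [ 180  173   33  108 1224]
scene dark [336.61 214.62] [317 195  37  38 919]
scene dark [305.59 434.5 ] [290 414  32  36 841]
scene dark [268.49 395.17] [259 373  19  44 161]
scene dark [232.03 405.35] [221 398  29  15 102]
scene dark [286.84 254.28] [275 250  24   7  25]
top brass [447.38 256.73] [431 241  35  31 626]
top red [356.37 295.47] [353 280   8  30 213]
top red [374.65 242.69] [367 236  16  13  78]
top red [379.56 232.62] [376 228   8  12  32]
top red [378.8 221. ] [375 216   9   9  30]
top dark [355.1  232.26] [ 338  198   36   87 1033]
top dark [241.79 278.24] [219 256  42  47 902]
top dark [463.12 195.33] [447 183  36  27 645]
top dark [455.13 273.58] [450 264  12  21  78]
top dark [428.91 269.46] [425 257   9  22  65]
top dark [433.41 243.6 ] [423 240  24   8  63]
top dark [385.8  227.52] [383 210   6  35  50]
top dark [455.04 238.75] [448 237  12   4  28]
```

View pics/c1.png

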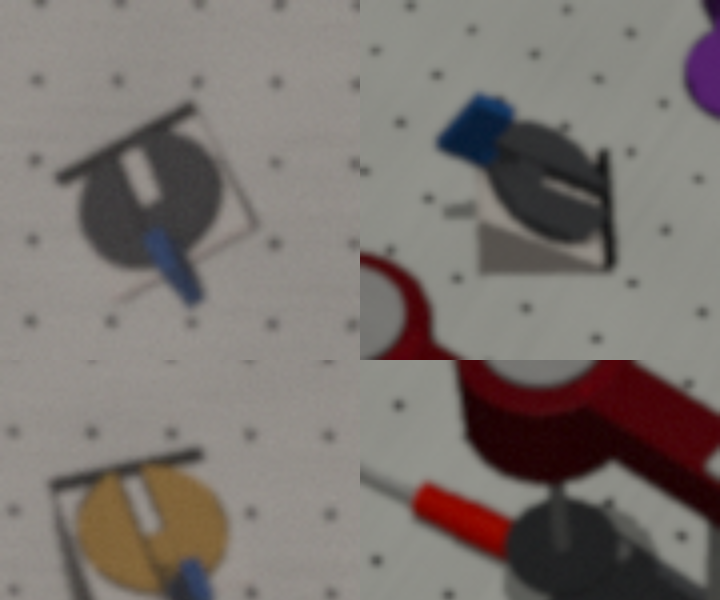

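Run:
```python
from h import *
I={n:camera(n) for n in M}
def bl(n,roi):
    x0,y0,x1,y1=roi;c=I[n].astype(int);m=((c[...,2]-c[...,0])>22)&((c[...,2]-c[...,1])>12)
    k=np.zeros_like(m);k[y0:y1,x0:x1]=1;m&=k
    ys,xs=np.nonzero(m);p=np.float32(np.c_[xs,ys]);return p.mean(0),cv2.minAreaRect(p),len(p)
R={"steel":dict(scene=(300,180,345,220),top=(230,280,270,310)),"brass":dict(scene=(205,350,250,385),top=(440,255,475,295))}
for o in R:
    b={n:bl(n,R[o][n]) for n in M}
    print(o,b); print(" lug centroid",tri(b["scene"][0],b["top"][0]))
def hullc(n,m):
    ys,xs=np.nonzero(m);h=cv2.convexHull(np.float32(np.c_[xs,ys]));return cv2.fitEllipse(h)
B={n:blobs(I[n],"brass")[0] for n in M}
e={n:hullc(n,B[n][2]) for n in M};print("brass",e,tri(e["scene"][0],e["top"][0]))
# lip line ends of brass/steel, from crops by eye
def T(u,v):return (205+u/4,230+v/4)
def TB(u,v):return (410+u/4,215+(v-360)/4)
def S(u,v):return (290+(u-360)/4,165+v/4)
print("steel eye centre",tri(S(548,182),T(150,198)))
print("steel slot end",tri(S(545,180),T(151,203)),"lip",tri(S(604,153),T(192,107)),tri(S(609,265),T(60,180)))
print("lip brass top z20",ray("top",TB(52,484),12),ray("top",TB(201,454),12))
print("lip steel top z12",ray("top",T(60,180),12),ray("top",T(192,107),12))
pan=(240+(563.5-360)/4,250+(546.5-360)/4)
print("pan",ray("scene",pan,60))
# head cap: bright low-sat disc
for n,roi in(("scene",(265,225,310,262)),("top",(350,240,392,285))):
    c=I[n].astype(int);x0,y0,x1,y1=roi
    g=((c.min(2)>130)&(c.max(2)-c.min(2)<30)).astype(np.uint8)
    w=np.zeros_like(g);w[y0:y1,x0:x1]=g[y0:y1,x0:x1]
    if n=="top":
        w=cv2.circle(np.zeros_like(w),(371,263),17,1,-1)*g
    k,l,s,cc=cv2.connectedComponentsWithStats(w);i=1+np.argmax(s[1:,4]);print(n,cc[i],s[i]); 
    if n=="scene":a=cc[i]
    else:print("cap",tri(a,cc[i]),ray("scene",a,250),ray("top",cc[i],250))
cv2.imwrite("pics/c2.png",np.vstack([cv2.resize(I["top"][180:320,320:420],None,fx=4,fy=4)[:,:,::-1]]))
```

```text
steel {'scene': (array([319.1 , 196.81], dtype=float32), ((319.1000061035156, 196.3000030517578), (14.758047103881836, 16.54690170288086), 26.56505012512207), 203), 'top': (array([246.51, 294.73], dtype=float32), ((246.80001831054688, 296.10003662109375), (19.677398681640625, 5.813776016235352), 63.43495178222656), 85)}
 lug centroid [467.57 253.88  82.26]
brass {'scene': (array([225.84, 367.77], dtype=float32), ((225.60003662109375, 367.300048828125), (18.335756301879883, 13.416406631469727), 26.56505012512207), 222), 'top': (array([458.94, 273.45], dtype=float32), ((459.4599609375, 274.219970703125), (17.253406524658203, 5.374011993408203), 81.8698959350586), 69)}
 lug centroid [ 525.5  -240.88   88.98]
brass {'scene': ((249.40609741210938, 384.03594970703125), (40.700260162353516, 43.78585433959961), 166.89993286132812), 'top': ((447.4289245605469, 256.2829895019531), (29.98426055908203, 35.402748107910156), 100.87606811523438)} [ 567.49 -229.25   31.35]
steel eye centre [505.84 273.15  30.77]
steel slot end [503.3  272.63  31.81] lip [558.4  238.52 121.51] [ 516.7   359.27 -143.54]
lip brass top z20 [ 594.66 -172.21   12.  ] [ 614.75 -265.75   12.  ]
lip steel top z12 [515.9  331.36  12.  ] [562.15 250.98  12.  ]
pan [544.39 -22.3   60.  ]
scene [274.02 227.3 ] [265 225  32  11 105]
top [371.3  262.75] [358 249  28  28 621]
cap [531.23 -19.9  297.17] [499.96   5.1  250.  ] [541.5 -18.5 250. ]
```

View pics/c2.png

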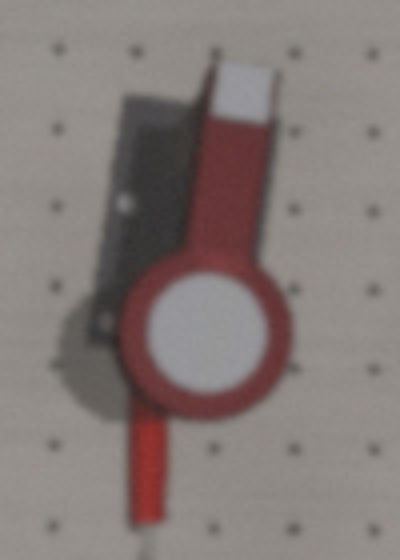

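The crop shows the head cap at top px (371,263), the beam pointing up and slightly right (stand yaw about -8°), and the red screwdriver handle below it. Heights check out: both disc centres are at z≈31, the lug centroids at z≈85, and the lips are 93 and 96 mm long. The target for the steel lug grasp is TCP (468,253,68) with yaw 28.5°.

```bash
python3 -m creep '[{"xyz":[3.3,-4.0,0],"yaw":0},{"xyz":[3.3,-4.0,0],"yaw":0},{"xyz":[3.3,-4.0,0],"yaw":0},{"xyz":[3.3,-4.0,0],"yaw":0},{"xyz":[3.3,-4.0,0],"yaw":0},{"xyz":[3.3,-4.0,0],"yaw":0},{"xyz":[3.3,-4.0,0],"yaw":0},{"xyz":[3.3,-4.0,0],"yaw":0}]' 5.0 20
python3 -m creep '[{"xyz":[3.3,-4.0,0],"yaw":0},{"xyz":[3.3,-4.0,0],"yaw":0},{"xyz":[3.3,-4.0,0],"yaw":0},{"xyz":[3.3,-4.0,0],"yaw":0},{"xyz":[3.3,-4.0,0],"yaw":0},{"xyz":[3.3,-4.0,0],"yaw":0},{"xyz":[3.3,-4.0,0],"yaw":0},{"xyz":[3.3,-4.0,0],"yaw":-7.4}]'
python3 -m creep '[{"xyz":[0,0,0],"yaw":0},{"xyz":[0,0,0],"yaw":0}]'
```

```text
clock: 1.3
tool_pos: [338.5, -141.2, 205.7]
orientation: [[0.933, 0.36, 0.001], [0.36, -0.933, -0.001], [0.001, 0.001, -1.0]]
force: [0.5, -0.0, 0.1]
opening: 49.7
gripper_force: 0.0
clock: 2.3
tool_pos: [469.4, 252.7, 205.5]
orientation: [[0.877, 0.481, 0.0], [0.481, -0.877, -0.0], [0.0, 0.0, -1.0]]
force: [2.0, 0.2, -0.0]
opening: 50.1
gripper_force: 0.0
clock: 2.55
tool_pos: [468.5, 250.4, 205.1]
orientation: [[0.879, 0.478, -0.001], [0.478, -0.879, -0.001], [-0.002, 0.001, -1.0]]
force: [0.4, 0.3, -0.2]
opening: 50.0
gripper_force: 0.0
```

```bash
python3 -m creep '[{"xyz":[0.1,-0.2,4],"yaw":0},{"xyz":[0,0,4],"yaw":0},{"xyz":[0,0,3],"yaw":0},{"xyz":[0,0,1.7],"yaw":0},{"xyz":[0,0,1],"yaw":0},{"xyz":[0,0,0],"yaw":0}]'
python3 - <<'E'
from h import *
t=camera("top")[230:320,205:295];s=camera("scene")[150:240,280:370]
cv2.imwrite("pics/g1.png",np.hstack([cv2.resize(a,None,fx=4,fy=4) for a in(t,s)])[:,:,::-1])
E
```

```text
clock: 3.3
tool_pos: [468.7, 252.2, 68.3]
orientation: [[0.879, 0.476, -0.001], [0.476, -0.879, -0.001], [-0.001, 0.0, -1.0]]
force: [0.0, 0.1, 0.6]
opening: 50.0
gripper_force: 0.0
```

View pics/g1.png

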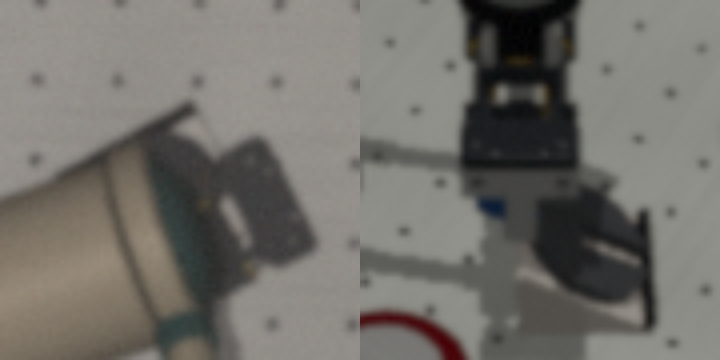

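The scene crop shows the fingers straddling the blue lug at about (490,205) in the crop. Close and lift.

```bash
python3 -m creep '[{"xyz":[0,0,0],"yaw":0},{"xyz":[0,0,0],"yaw":0},{"xyz":[0,0,0],"yaw":0},{"xyz":[0,0,0],"yaw":0}]' 0 60
python3 -m creep '[{"xyz":[0,0,-0.5],"yaw":0},{"xyz":[0,0,-1],"yaw":0},{"xyz":[0,0,-2],"yaw":0},{"xyz":[0,0,-2],"yaw":0},{"xyz":[0,0,-2],"yaw":0},{"xyz":[0,0,0],"yaw":0},{"xyz":[0,0,0],"yaw":0}]'
python3 -c "
from h import *
s=arm.get_state();print(s['force'],s['wrist_torque'],s['orientation'])
cv2.imwrite('pics/g2.png',cv2.resize(camera('scene')[120:240,270:400],None,fx=4,fy=4)[:,:,::-1])"
```

```text
clock: 3.9
tool_pos: [469.1, 253.1, 68.5]
orientation: [[0.878, 0.478, 0.0], [0.478, -0.878, -0.0], [0.0, 0.0, -1.0]]
force: [0.2, -2.2, 0.4]
opening: 13.4
gripper_force: 0.6
clock: 4.78
tool_pos: [468.2, 252.9, 142.8]
orientation: [[0.879, 0.478, -0.001], [0.478, -0.879, -0.001], [-0.002, -0.0, -1.0]]
force: [0.6, 0.7, -4.1]
opening: 11.6
gripper_force: 60.0
[ 0.62  0.68 -4.14] [-0.11  0.18 -0.02] [[ 0.88  0.48 -0.  ]
 [ 0.48 -0.88 -0.  ]
 [-0.   -0.   -1.  ]]
```

View pics/g2.png

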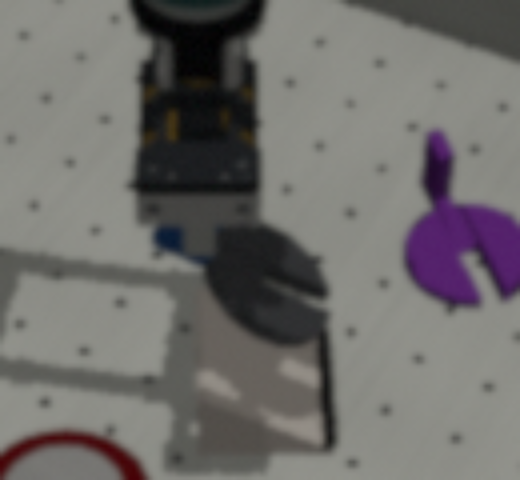

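The disc is held at about its 32° tilt. Its mass is about 0.42 kg and the COM is near the disc centre. The moves only yaw, so I'll level the disc by pivoting it in a light grip against the free table, then regrip it with the hand vertical at the lug's outer end.

```bash
python3 -m creep '[{"xyz":[-3,0.6,0],"yaw":0},{"xyz":[-3,0.6,0],"yaw":0},{"xyz":[-3,0.5,0],"yaw":0},{"xyz":[-3.2,0.6,0],"yaw":9.7},{"xyz":[0,0,0],"yaw":9.7},{"xyz":[0,0,0],"yaw":9.7},{"xyz":[0,0,0],"yaw":9.7},{"xyz":[0,0,0],"yaw":9.7}]'
python3 -m creep '[{"xyz":[0,0,2.5],"yaw":0},{"xyz":[0,0,2],"yaw":0},{"xyz":[0,0,1.2],"yaw":0},{"xyz":[0,0,0.7],"yaw":0},{"xyz":[0,0,0],"yaw":0},{"xyz":[0,0,0],"yaw":0}]'
python3 -m creep '[{"xyz":[0,0,0.3],"yaw":0},{"xyz":[0,0,0.3],"yaw":0},{"xyz":[0,0,0.3],"yaw":0},{"xyz":[0,0,0],"yaw":0}]'
```

```text
clock: 5.82
tool_pos: [372.0, 174.5, 142.6]
orientation: [[0.938, -0.347, -0.002], [-0.347, -0.938, -0.0], [-0.002, 0.001, -1.0]]
force: [-0.6, 0.9, -4.1]
opening: 11.6
gripper_force: 60.0
clock: 6.58
tool_pos: [373.4, 174.8, 79.9]
orientation: [[0.94, -0.342, 0.001], [-0.342, -0.94, 0.0], [0.001, -0.001, -1.0]]
force: [-0.6, -0.6, -4.9]
opening: 11.8
gripper_force: 60.0
clock: 7.08
tool_pos: [372.5, 174.6, 70.2]
orientation: [[0.94, -0.342, -0.001], [-0.342, -0.94, -0.0], [-0.001, 0.0, -1.0]]
force: [-0.6, 0.6, -4.5]
opening: 11.7
gripper_force: 60.0
```

Not in contact yet (still −4.5 N). I'll go down a little more, then soften the grip.

```bash
python3 -m creep '[{"xyz":[0,0,0.3],"yaw":0},{"xyz":[0,0,0.2],"yaw":0},{"xyz":[0,0,0],"yaw":0}]'
python3 -m creep '[{"xyz":[0,0,0.2],"yaw":0},{"xyz":[0,0,0.3],"yaw":0},{"xyz":[0,0,0.3],"yaw":0},{"xyz":[0,0,0.3],"yaw":0},{"xyz":[0,0,0],"yaw":0}]' - 12
```

```text
clock: 7.45
tool_pos: [372.6, 174.6, 65.2]
orientation: [[0.94, -0.342, -0.0], [-0.342, -0.94, -0.0], [-0.0, 0.0, -1.0]]
force: [-0.2, 0.2, -4.8]
opening: 11.7
gripper_force: 60.0
clock: 8.07
tool_pos: [372.5, 174.8, 54.5]
orientation: [[0.94, -0.342, -0.0], [-0.342, -0.94, 0.0], [-0.0, -0.0, -1.0]]
force: [-2.1, 1.6, 1.3]
opening: 11.5
gripper_force: 12.0
```

```bash
python3 -m creep '[{"xyz":[0,0,0.4],"yaw":0},{"xyz":[0,0,0.4],"yaw":0},{"xyz":[0,0,0.4],"yaw":0},{"xyz":[0,0,0.4],"yaw":0},{"xyz":[0,0,0.4],"yaw":0},{"xyz":[0,0,0],"yaw":0}]' - 8
python3 -m creep '[{"xyz":[0,0,0.4],"yaw":0},{"xyz":[0,0,0.4],"yaw":0},{"xyz":[0,0,0.4],"yaw":0},{"xyz":[0,0,0],"yaw":0}]'
python3 -c "
from h import *
cv2.imwrite('pics/g3.png',cv2.resize(camera('scene')[140:290,190:340],None,fx=4,fy=4)[:,:,::-1])"
```

```text
clock: 8.82
tool_pos: [373.0, 174.5, 34.0]
orientation: [[0.94, -0.341, 0.0], [-0.341, -0.94, -0.0], [0.0, 0.0, -1.0]]
force: [0.4, -0.7, -2.8]
opening: 12.1
gripper_force: 8.0
clock: 9.32
tool_pos: [372.9, 174.6, 22.0]
orientation: [[0.94, -0.341, -0.0], [-0.341, -0.94, -0.0], [0.0, 0.0, -1.0]]
force: [0.6, 0.7, -3.2]
opening: 11.8
gripper_force: 8.0
```

View pics/g3.png

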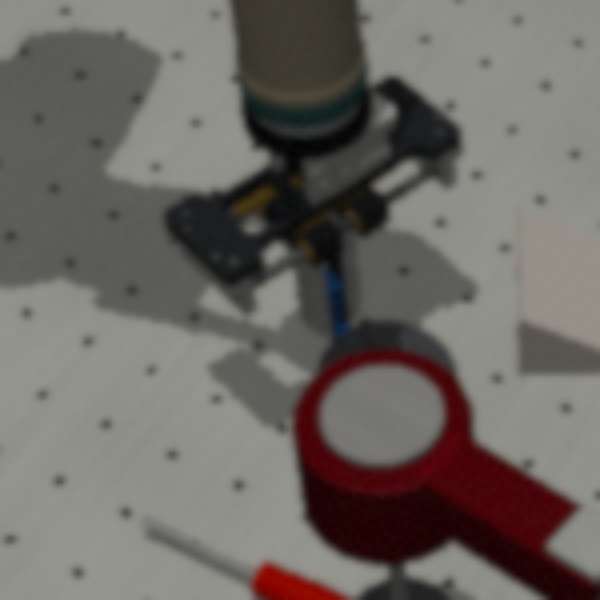

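The scene crop shows the disc (at 390,350, behind the head) now nearly flat with the lug near-upright between the pads. The gripper body is wide along the closing line and narrow along tool x. I'll finish lowering and release.

```bash
python3 -m creep '[{"xyz":[0,0,0.4],"yaw":0},{"xyz":[0,0,0.3],"yaw":0},{"xyz":[0,0,0.2],"yaw":0},{"xyz":[0,0,0],"yaw":0},{"xyz":[0,0,0],"yaw":0}]' - 5
python3 -m creep '[{"xyz":[0,0,0],"yaw":0},{"xyz":[0,0,0],"yaw":0},{"xyz":[0,0,0],"yaw":0}]' 5
python3 -m creep '[{"xyz":[0,0,-3],"yaw":0},{"xyz":[0,0,-4],"yaw":10},{"xyz":[0,0,0],"yaw":10},{"xyz":[0,0,0],"yaw":10},{"xyz":[0,0,0],"yaw":-10},{"xyz":[0,0,0],"yaw":-10},{"xyz":[0,0,0],"yaw":-10}]'
```

```text
clock: 10.0
tool_pos: [372.9, 174.6, 13.4]
orientation: [[0.94, -0.342, 0.0], [-0.342, -0.94, -0.0], [0.0, 0.0, -1.0]]
force: [-0.5, -0.8, -2.2]
opening: 11.9
gripper_force: 5.0
clock: 10.38
tool_pos: [373.3, 174.7, 13.6]
orientation: [[0.94, -0.342, 0.001], [-0.342, -0.94, 0.0], [0.001, -0.0, -1.0]]
force: [0.6, 0.4, 0.1]
opening: 38.7
gripper_force: 0.0
clock: 11.25
tool_pos: [373.2, 173.5, 83.5]
orientation: [[0.942, -0.335, -0.0], [-0.335, -0.942, 0.002], [-0.001, -0.002, -1.0]]
force: [0.3, 0.3, 0.6]
opening: 50.1
gripper_force: 0.0
```

```bash
python3 -m creep '[{"xyz":[-4,0,-4],"yaw":-10},{"xyz":[-4,0,-4],"yaw":-10},{"xyz":[0,0,0],"yaw":-10},{"xyz":[0,0,0],"yaw":-10},{"xyz":[0,0,0],"yaw":-10},{"xyz":[0,0,0],"yaw":-10},{"xyz":[0,0,0],"yaw":-10},{"xyz":[0,0,0],"yaw":-10}]'
python3 -m creep '[{"xyz":[0,0,0],"yaw":-10},{"xyz":[0,0,0],"yaw":-10},{"xyz":[0,0,0],"yaw":-10},{"xyz":[0,0,0],"yaw":-10},{"xyz":[0,0,0],"yaw":-10},{"xyz":[0,0,0],"yaw":-10},{"xyz":[0,0,0],"yaw":-10},{"xyz":[0,0,0],"yaw":-10}]'
python3 -m creep '[{"xyz":[0,0,0],"yaw":-10},{"xyz":[0,0,0],"yaw":-10},{"xyz":[0,0,0],"yaw":0}]'
python3 -c "
from h import *
a=[cv2.resize(camera(n)[y:y+100,x:x+100],None,fx=4,fy=4) for n,x,y in(('scene',230,160),('top',240,280))]
cv2.imwrite('pics/g4.png',np.hstack(a)[:,:,::-1])"
```

```text
clock: 12.25
tool_pos: [296.2, 193.8, 163.6]
orientation: [[0.493, 0.87, -0.0], [0.87, -0.493, 0.002], [0.002, -0.001, -1.0]]
force: [0.4, 0.1, 0.9]
opening: 49.7
gripper_force: 0.0
clock: 13.25
tool_pos: [296.1, 193.8, 163.6]
orientation: [[-0.771, 0.637, -0.0], [0.637, 0.771, 0.002], [0.002, 0.001, -1.0]]
force: [0.6, -0.5, -0.5]
opening: 49.8
gripper_force: 0.0
clock: 13.62
tool_pos: [296.1, 193.8, 163.6]
orientation: [[-0.94, 0.342, -0.0], [0.342, 0.94, 0.002], [0.001, 0.002, -1.0]]
force: [0.1, 0.0, 0.7]
opening: 50.4
gripper_force: 0.0
```

View pics/g4.png

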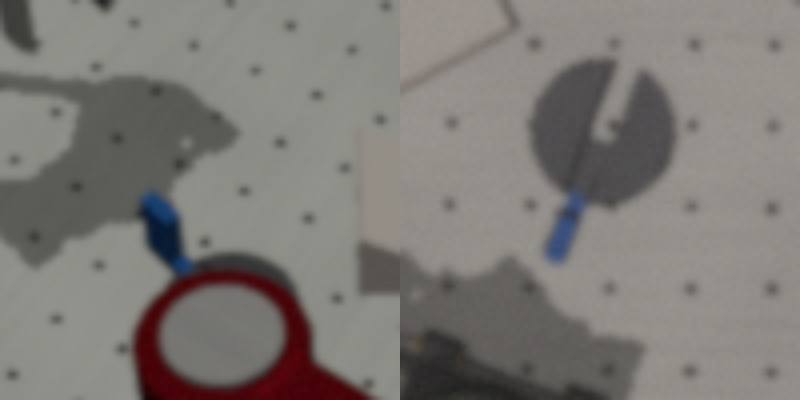

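The disc lies flat: top view centre at crop (603,130), i.e. pixel (290.8,312.5), with the lug pointing down-left and its outer end at crop (553,262). Now the positions.

```bash
cat >> h.py <<'E'
def bluefit(n,roi):
    I=camera(n);c=I.astype(int);m=((c[...,2]-c[...,0])>22)&((c[...,2]-c[...,1])>12)
    k=np.zeros_like(m);x0,y0,x1,y1=roi;k[y0:y1,x0:x1]=1
    ys,xs=np.nonzero(m&k);p=np.float32(np.c_[xs,ys]);return p,I
E
python3 - <<'E'
from h import *
p,I=bluefit("top",(265,320,300,350))
b,_=bluefit("scene",(255,200,285,240)); 
print("blue tri",tri(b.mean(0),p.mean(0)))
q=np.array([ray("top",x,50)[:2] for x in p]);C=ray("top",(290.75,312.5),10)[:2]
d=C-q.mean(0);print("C",C,"lugmean",q.mean(0),"ang",np.degrees(np.arctan2(d[1],d[0])),"dist",np.hypot(*d))
u=d/np.hypot(*d);s=(q-C)@u;print("extent",s.min(),s.max())
vx,vy,_,_=cv2.fitLine(q.astype(np.float32),cv2.DIST_L2,0,.01,.01).ravel();print("line ang",np.degrees(np.arctan2(vy,vx)))
# rod checks
for X in((542.5,-20,60),(542.5,-20,120),(541.5,-18.5,60),(544,-22,60)):print(X,proj("scene",np.array(X,float)),proj("top",np.array(X,float)))
print(ray("top",(356,300),10),ray("top",(356,343),10))
E
```

```text
blue tri [366.95 176.21  26.6 ]
C [425.9  154.98] lugmean [370.86 175.72] ang -20.648571413870393 dist 58.82262022850077
extent -79.47173477490779 -35.81584823490991
line ang -20.059723
(542.5, -20, 60) [290.67 295.51] [363.71 265.44]
(542.5, -20, 120) [289.27 280.74] [366.06 264.55]
(541.5, -18.5, 60) [290.62 294.82] [363.08 265.85]
(544, -22, 60) [290.79 296.45] [364.55 264.83]
[458.51  -5.88  10.  ] [353.44  -6.67  10.  ]
```

```bash
python3 -m creep '[{"xyz":[-3.1,0.4,0],"yaw":0},{"xyz":[-3.0,0.4,0],"yaw":0},{"xyz":[0,0,4],"yaw":0},{"xyz":[0,0,4],"yaw":0},{"xyz":[0,0,4],"yaw":0},{"xyz":[0,0,1.9],"yaw":0},{"xyz":[0,0,1],"yaw":0},{"xyz":[0,0,0],"yaw":0}]'
python3 -m creep '[{"xyz":[0,0,0],"yaw":0},{"xyz":[0,0,0],"yaw":0},{"xyz":[0,0,0],"yaw":0},{"xyz":[0,0,0],"yaw":0},{"xyz":[0,0,0],"yaw":0}]' 0 60
python3 -m creep '[{"xyz":[0,0,-0.3],"yaw":0},{"xyz":[0,0,-0.7],"yaw":0},{"xyz":[0,0,-2],"yaw":0},{"xyz":[0,0,-4],"yaw":0},{"xyz":[0,0,-5],"yaw":0},{"xyz":[0,0,0],"yaw":0},{"xyz":[0,0,0],"yaw":0}]'
python3 -c "
from station import arm;s=arm.get_state();print(s['force'],s['wrist_torque'])"
```

```text
clock: 14.82
tool_pos: [356.1, 180.9, 14.3]
orientation: [[-0.94, 0.341, -0.001], [0.341, 0.94, 0.002], [0.002, 0.001, -1.0]]
force: [-0.2, -0.0, 0.3]
opening: 49.9
gripper_force: 0.0
clock: 15.45
tool_pos: [356.2, 180.9, 14.7]
orientation: [[-0.94, 0.34, -0.0], [0.34, 0.94, 0.002], [0.001, 0.002, -1.0]]
force: [-0.9, 0.5, 2.5]
opening: 11.4
gripper_force: 60.0
clock: 16.32
tool_pos: [354.8, 180.3, 133.5]
orientation: [[-0.94, 0.34, -0.003], [0.34, 0.94, 0.002], [0.003, 0.0, -1.0]]
force: [-1.0, 0.5, -4.4]
opening: 11.5
gripper_force: 60.0
[-0.96851546  0.46659945 -4.42091607] [ 0.12459258  0.16394734 -0.09508051]
```

```bash
python3 -m creep '[{"xyz":[0,0,0],"yaw":0},{"xyz":[0,0,0],"yaw":0}]'
python3 - <<'E'
from h import *
s=arm.get_state();print(s['force'],s['wrist_torque'])
I={n:camera(n) for n in M}
tcp=s["tool_pos"];u=np.array([.94,-.34,0])
# predicted centre (flat) and slot mouth
for nm,d in(("C",74),("mouth",119)):
    for z in(118,98,78):
        X=tcp+u*d;X[2]=z;print(nm,z,proj("scene",X),proj("top",X))
roi={"scene":(210,130,340,235),"top":(240,270,340,350)}
for n in I:
    for c,st,m in blobs(I[n],"dark",roi[n],60):print(n,c,st)
cv2.imwrite("pics/g5.png",np.hstack([cv2.resize(I["scene"][120:260,210:340],None,fx=3,fy=3),cv2.resize(I["top"][240:380,240:370],None,fx=3,fy=3)])[:,:,::-1])
E
```

```text
clock: 16.58
tool_pos: [355.1, 180.3, 133.1]
orientation: [[-0.94, 0.34, -0.004], [0.34, 0.94, 0.001], [0.004, -0.0, -1.0]]
force: [-0.4, 0.6, -4.9]
opening: 11.4
gripper_force: 60.0
[-0.39  0.59 -4.91] [0.14 0.09 0.01]
C 118 [284.33 207.34] [288.28 315.7 ]
C 98 [284.82 212.8 ] [288.75 315.16]
C 78 [285.3  218.13] [289.21 314.64]
mouth 118 [296.43 218.17] [295.37 296.96]
mouth 98 [296.78 223.58] [295.73 296.74]
mouth 78 [297.12 228.86] [296.07 296.52]
scene [258.73 178.77] [ 210  130   95  105 4255]
scene [328.29 228.08] [320 222  20  11 153]
top [276.66 327.13] [ 240  296   68   54 1938]
```

View pics/g5.png

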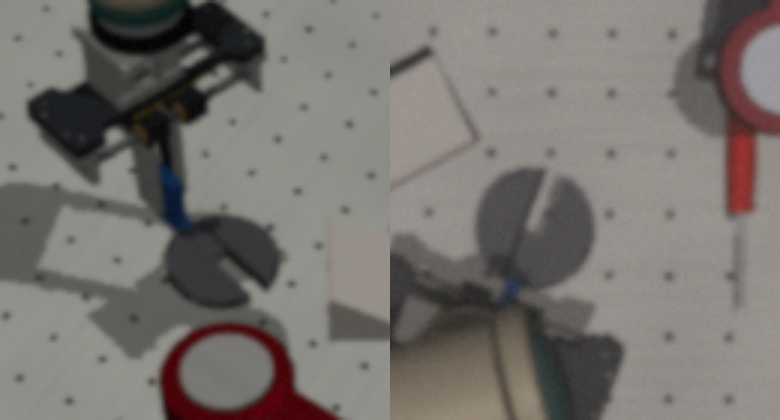

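The disc is held flat: its centre at scene px (284,207) and mouth at (296,218) match the flat prediction, with a sag of at most 3°. Next I go to staging beside the rod, with the lug direction at world 102°.

```bash
python3 -m creep '[{"xyz":[0,0,0],"yaw":9.6},{"xyz":[0,0,0],"yaw":9.6},{"xyz":[0,0,0],"yaw":9.7},{"xyz":[0,0,0],"yaw":9.7},{"xyz":[0,0,0],"yaw":9.7},{"xyz":[0,0,0],"yaw":9.7}]'
python3 -m creep '[{"xyz":[-1.5,2.3,0],"yaw":0},{"xyz":[-2.2,3,0.5],"yaw":0},{"xyz":[-2.2,3,1],"yaw":0},{"xyz":[-2.2,3,1],"yaw":0},{"xyz":[-1.5,2,1],"yaw":0},{"xyz":[-0.5,0.9,1],"yaw":0},{"xyz":[0,0,0],"yaw":0},{"xyz":[0,0,0],"yaw":0}]'
python3 - <<'E'
from h import *
s=arm.get_state();t=s["tool_pos"];print(s["force"],s["orientation"][:,0])
rod=np.array([542.5,-20]);x=s["orientation"][:2,0];y=s["orientation"][:2,1];d=rod-t[:2]
print("rod in tool x,y",d@x,d@y)
I=camera("scene")
for dd in(74,119):
    X=t.copy();X[:2]-=x*dd;X[2]-=10;print(proj("scene",X))
c=proj("scene",np.array([542.5,-20,100]));print(c)
x0,y0=int(c[0])-60,int(c[1])-55
cv2.imwrite("pics/g6.png",cv2.resize(I[y0:y0+100,x0:x0+130],None,fx=6,fy=6)[:,:,::-1]);print(x0,y0)
for c,st,m in blobs(I,"dark",(230,240,320,330),60):print(c,st)
r=np.array(I[:,:,:]).astype(int).sum(2)//3
for v in range(276,300,4):print(v,r[v,270:310:1])
E
```

```text
clock: 17.42
tool_pos: [356.4, 180.7, 134.2]
orientation: [[-0.204, 0.979, -0.001], [0.979, 0.204, 0.002], [0.002, -0.0, -1.0]]
force: [-1.3, -0.8, -4.6]
opening: 11.8
gripper_force: 60.0
clock: 18.42
tool_pos: [514.9, 112.3, 89.2]
orientation: [[-0.21, 0.978, -0.002], [0.978, 0.21, 0.002], [0.003, -0.001, -1.0]]
force: [-0.9, 0.3, -4.5]
opening: 11.7
gripper_force: 60.0
[-0.89  0.35 -4.5 ] [-0.21  0.98  0.  ]
rod in tool x,y -135.193695660026 -0.81972732246939
[299.12 269.05]
[292.89 285.06]
[289.75 285.8 ]
229 230
[298.87 304.9 ] [ 275  276   45   54 1894]
[313.91 246.17] [309 240  11  16  96]
276 [130 105  76  49  28  17  13  13  11  16  14  12  14  14  15  14  11  11
  11  14  12  12  16  12  14   9  14  12  12  15  13  21  30  30  23  18
  14  13  12  11]
280 [149 148 148 147 145 142 137 132 118 103  92  80  65  40  22  18  16  17
  25  22  28  37  52  62  68  76  83  73  47  32  34  36  33  35  34  36
  36  34  35  33]
284 [140 144 146 146 146 147 148 148 148 147 145 142 127 100  84  66  47  46
  53  54  53  56  60  66  70  66  54  35  33  35  36  32  30  32  31  28
  26  26  34  42]
288 [ 48  49  57  69  85 103 119 129 131 118  90  57  39  36  34  36  36  44
  51  55  51  46  39  36  33  35  34  34  33  34  38  54  74  83  87  86
  89  90  91  92]
292 [50 51 53 54 52 54 48 45 36 33 35 34 33 36 34 34 36 43 50 54 54 49 42 35
 35 36 35 35 34 35 34 37 40 50 69 82 89 91 92 92]
296 [40 39 41 41 41 42 41 36 35 36 35 33 35 34 33 35 36 37 42 50 52 50 44 37
 35 35 35 36 35 36 34 35 36 37 50 65 68 56 52 58]
```

```bash
python3 -m creep '[{"xyz":[-0.4,-0.2,0],"yaw":0},{"xyz":[-0.8,0,0],"yaw":0},{"xyz":[-0.8,0,0],"yaw":0},{"xyz":[-0.4,0,0],"yaw":0},{"xyz":[0,0,0],"yaw":0}]'
python3 - <<'E'
from h import *
s=arm.get_state();t=s["tool_pos"];I=camera("scene");x0,y0=245,245
cv2.imwrite("pics/g6.png",cv2.resize(I[y0:y0+75,x0:x0+100],None,fx=8,fy=8,interpolation=cv2.INTER_CUBIC)[:,:,::-1])
x=s["orientation"][:2,0]
for dd in(74,119):
  X=t.copy();X[:2]-=x*dd;X[2]-=5;print((proj("scene",X)-[x0,y0])*8)
E
```

```text
clock: 19.1
tool_pos: [519.4, 87.4, 89.1]
orientation: [[-0.209, 0.978, -0.001], [0.978, 0.209, 0.002], [0.002, -0.0, -1.0]]
force: [-0.1, 0.4, -3.3]
opening: 11.8
gripper_force: 60.0
[401.48 253.28]
[349.95 384.65]
```

View pics/g6.png

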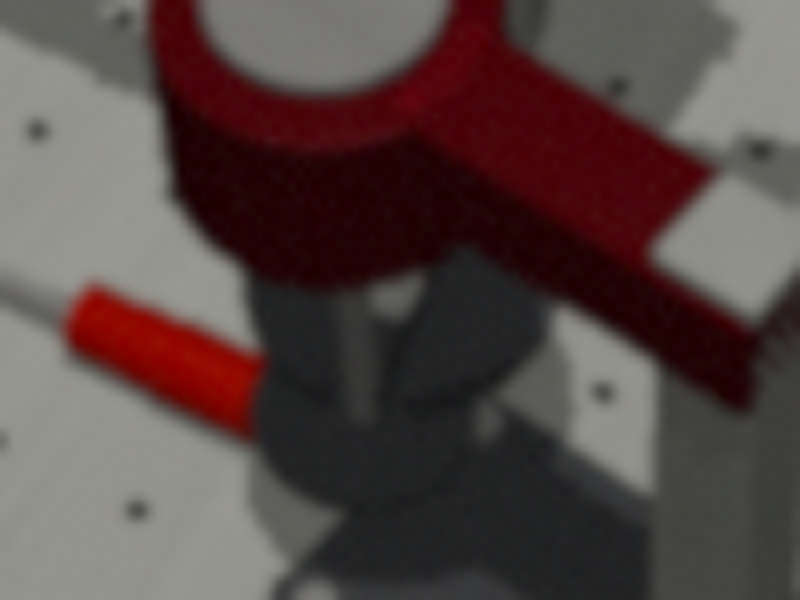

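The crop shows the rod (about x=362, y=290–420) inside the slot mouth between the jaws (x≈335–400), with the disc level above the pan. I continue to 14 mm short of the end, then lower.

```bash
python3 -m creep '[{"xyz":[-0.4,0,0],"yaw":0},{"xyz":[-0.5,0,0],"yaw":0},{"xyz":[-0.5,0,0],"yaw":0},{"xyz":[-0.5,0,0],"yaw":0},{"xyz":[-0.2,0,0],"yaw":0},{"xyz":[0,0,0],"yaw":0}]'
python3 -m creep '[{"xyz":[0,0,0.3],"yaw":0},{"xyz":[0,0,0.3],"yaw":0},{"xyz":[0,0,0.2],"yaw":0},{"xyz":[0,0,0],"yaw":0},{"xyz":[0,0,0],"yaw":0}]'
```

```text
clock: 19.9
tool_pos: [523.7, 67.2, 89.1]
orientation: [[-0.209, 0.978, -0.001], [0.978, 0.209, 0.002], [0.002, -0.0, -1.0]]
force: [0.8, 0.2, -3.5]
opening: 11.5
gripper_force: 60.0
clock: 20.52
tool_pos: [523.7, 67.4, 81.1]
orientation: [[-0.21, 0.978, -0.001], [0.978, 0.21, 0.002], [0.002, -0.0, -1.0]]
force: [0.8, -1.0, -4.3]
opening: 11.5
gripper_force: 60.0
```

```bash
for i in 1 2 3; do python3 -m creep '[{"xyz":[0,0,0.2],"yaw":0},{"xyz":[0,0,0.1],"yaw":0},{"xyz":[0,0,0],"yaw":0}]' | egrep 'pos|force:'; done
```

```text
tool_pos: [523.6, 67.4, 78.0]
force: [0.5, -0.4, -3.1]
gripper_force: 60.0
tool_pos: [523.7, 67.4, 75.1]
force: [0.0, 0.5, -3.0]
gripper_force: 60.0
tool_pos: [523.8, 67.4, 72.3]
force: [-1.2, 1.0, -1.3]
gripper_force: 60.0
```

```bash
for i in 1; do python3 -m creep '[{"xyz":[0,0,0.15],"yaw":0},{"xyz":[0,0,0.1],"yaw":0},{"xyz":[0,0,0],"yaw":0},{"xyz":[0,0,0],"yaw":0}]' | egrep 'pos|force:'; done
python3 -m creep '[{"xyz":[0,0,0],"yaw":0},{"xyz":[0,0,0],"yaw":0},{"xyz":[0,0,0],"yaw":0}]' - 10
python3 -m creep '[{"xyz":[0,0,0],"yaw":0},{"xyz":[0,0,0],"yaw":0},{"xyz":[0,0,0],"yaw":0}]' 3
python3 - <<'E'
from h import *
s=arm.get_state();I=camera("top")
cv2.imwrite("pics/n1.png",I[:,:,::-1]);I=camera("scene");cv2.imwrite("pics/n2.png",I[:,:,::-1])
E
```

```text
tool_pos: [523.8, 67.5, 69.8]
force: [-0.5, 1.1, 1.0]
gripper_force: 60.0
clock: 22.52
tool_pos: [523.8, 67.4, 69.7]
orientation: [[-0.21, 0.978, -0.0], [0.978, 0.21, 0.002], [0.002, 0.0, -1.0]]
force: [-0.6, 1.9, -0.1]
opening: 11.8
gripper_force: 10.0
clock: 22.9
tool_pos: [523.8, 67.3, 69.7]
orientation: [[-0.21, 0.978, -0.0], [0.978, 0.21, 0.002], [0.002, 0.0, -1.0]]
force: [0.3, -0.7, 0.9]
opening: 29.7
gripper_force: 0.0
```

```bash
python3 -m creep '[{"xyz":[0.5,0,0],"yaw":0},{"xyz":[1,0,0],"yaw":0},{"xyz":[1,0,0],"yaw":0},{"xyz":[0.3,0,0],"yaw":0},{"xyz":[0,0,0],"yaw":0}]' 3
python3 -m creep '[{"xyz":[0,0,0.3],"yaw":0},{"xyz":[0,0,0],"yaw":0},{"xyz":[0,0,0],"yaw":0},{"xyz":[0,0,0],"yaw":0}]' 0 20
for i in 1 2 3 4 ; do python3 -m creep '[{"xyz":[-0.2,0,0],"yaw":0},{"xyz":[-0.2,0,0],"yaw":0},{"xyz":[-0.1,0,0],"yaw":0}]' | egrep 'pos|force:|open'; done
```

```text
clock: 23.62
tool_pos: [517.7, 95.2, 69.7]
orientation: [[-0.211, 0.978, -0.001], [0.978, 0.211, 0.002], [0.002, -0.0, -1.0]]
force: [-0.4, 0.6, 0.1]
opening: 30.0
gripper_force: 0.0
clock: 24.12
tool_pos: [517.9, 94.7, 66.7]
orientation: [[-0.21, 0.978, -0.001], [0.978, 0.21, 0.002], [0.002, -0.0, -1.0]]
force: [0.6, 0.3, -0.1]
opening: 0.2
gripper_force: 0.0
tool_pos: [518.9, 89.7, 66.7]
force: [-0.1, 0.4, 0.0]
opening: 0.3
gripper_force: 0.0
tool_pos: [519.9, 84.9, 66.6]
force: [-0.2, -0.5, 0.4]
opening: 0.8
gripper_force: 0.0
tool_pos: [520.7, 80.5, 66.6]
force: [-0.6, 1.7, 1.0]
opening: 0.3
gripper_force: 1.1
tool_pos: [522.0, 75.2, 66.7]
force: [-0.5, 2.3, -0.2]
opening: 0.0
gripper_force: 1.1
```

```bash
for i in 1 2 3 4; do python3 -m creep '[{"xyz":[-0.1,0,0],"yaw":0},{"xyz":[-0.1,0,0],"yaw":0},{"xyz":[0,0,0],"yaw":0}]' | egrep 'pos|^force:'; done
```

```text
tool_pos: [522.4, 73.1, 66.6]
force: [-0.3, 2.2, 0.2]
tool_pos: [522.9, 71.2, 66.6]
force: [-0.3, 1.5, -0.8]
tool_pos: [523.3, 69.2, 66.6]
force: [-0.4, 1.4, -0.3]
tool_pos: [523.5, 68.1, 66.6]
force: [-0.9, 4.3, 1.5]
```

```bash
for i in 1 2; do python3 -m creep '[{"xyz":[-0.1,0,0],"yaw":0},{"xyz":[0,0,0],"yaw":0}]' | egrep 'pos|^force:'; done
```

```text
tool_pos: [523.5, 68.0, 66.6]
force: [-1.8, 8.0, 0.3]
tool_pos: [523.4, 67.8, 66.5]
force: [-1.0, 9.6, 1.0]
```

```bash
python3 -m creep '[{"xyz":[0.5,0,0],"yaw":0},{"xyz":[3,0,0],"yaw":0},{"xyz":[4,0,0],"yaw":0},{"xyz":[4,0,-4],"yaw":0},{"xyz":[4,0,-4],"yaw":0},{"xyz":[0,0,-5],"yaw":0},{"xyz":[0,0,0],"yaw":0}]' 5
python3 - <<'E'
from h import *
p,I=bluefit("top",(300,180,345,300));b,J=bluefit("scene",(270,190,345,300))
print(len(p),len(b),b.mean(0),p.mean(0),"tri",tri(b.mean(0),p.mean(0)))
q=np.array([ray("top",x,105)[:2] for x in p])
for rod in((542.5,-20),(541.5,-18.5)):
    d=q-np.array(rod);r=np.hypot(*d.T);m=d.mean(0);print(r.min(),r.max(),"lug dir",np.degrees(np.arctan2(m[1],m[0])))
vx,vy,_,_=cv2.fitLine(q.astype(np.float32),cv2.DIST_L2,0,.01,.01).ravel();print("line ang",np.degrees(np.arctan2(vy,vx)))
# dark disc rim silhouette below head in scene: centre compare
for c,st,m in blobs(J,"dark",(225,240,340,330),60):print(c,st)
E
```

```text
clock: 28.5
tool_pos: [494.9, 217.2, 201.3]
orientation: [[-0.211, 0.977, 0.01], [0.977, 0.211, 0.003], [0.001, 0.01, -1.0]]
force: [1.4, -0.4, -0.2]
opening: 50.0
gripper_force: 0.0
65 5 [297.2 279.6] [337.18 270.45] tri [527.24  40.27  33.58]
50.125440670136356 81.7983779939988 lug dir 102.05282892600124
48.48971441770046 80.10192773650375 lug dir 101.46622886690304
line ang -77.72008
[303.82 307.1 ] [ 266  265   74   65 2648]
```

The steel disc is seated: the lug's outer end measures 80–82 mm from the rod, direction 102°. Now over to the brass lug.

```bash
python3 -m creep '[{"xyz":[-3.6,-3.9,0],"yaw":0},{"xyz":[-3.6,-4.0,0],"yaw":0},{"xyz":[-3.6,-3.9,0],"yaw":0},{"xyz":[-3.6,-4.0,0],"yaw":0},{"xyz":[-3.6,-3.9,0],"yaw":0},{"xyz":[-4.5,2.2,0],"yaw":0},{"xyz":[-4.6,2.2,0],"yaw":0},{"xyz":[-4.5,2.2,0],"yaw":0}]'
python3 -m creep '[{"xyz":[-4.6,2.2,0],"yaw":0},{"xyz":[-4.5,2.2,0],"yaw":0},{"xyz":[-4.6,2.2,0],"yaw":9.9},{"xyz":[0,0,0],"yaw":9.9},{"xyz":[0,0,0],"yaw":9.9},{"xyz":[0,0,0],"yaw":9.9},{"xyz":[0,0,0],"yaw":9.9},{"xyz":[0,0,0],"yaw":9.9}]'
python3 -m creep '[{"xyz":[0,0,0],"yaw":9.9},{"xyz":[0,0,0],"yaw":9.9},{"xyz":[0,0,0],"yaw":9.9},{"xyz":[0,0,0],"yaw":0}]'
```

```text
clock: 29.6
tool_pos: [429.1, -121.6, 194.5]
orientation: [[-0.208, 0.978, -0.004], [0.978, 0.208, 0.003], [0.003, -0.003, -1.0]]
force: [-0.4, 0.8, 0.2]
opening: 49.9
gripper_force: 0.0
clock: 30.6
tool_pos: [521.5, -240.2, 193.5]
orientation: [[0.739, 0.673, -0.005], [0.673, -0.739, 0.003], [-0.001, -0.006, -1.0]]
force: [-0.1, 0.1, -0.3]
opening: 49.7
gripper_force: 0.0
clock: 31.1
tool_pos: [521.8, -240.1, 193.9]
orientation: [[0.974, 0.226, -0.004], [0.226, -0.974, 0.003], [-0.003, -0.004, -1.0]]
force: [-0.1, -0.0, -0.5]
opening: 49.9
gripper_force: 0.0
```

```bash
python3 -m creep '[{"xyz":[0.4,0.1,4],"yaw":0},{"xyz":[0,0,4],"yaw":0},{"xyz":[0,0,2.5],"yaw":0},{"xyz":[0,0,1.4],"yaw":0},{"xyz":[0,0,0.7],"yaw":0},{"xyz":[0,0,0],"yaw":0}]'
python3 -m creep '[{"xyz":[0,0,0],"yaw":0},{"xyz":[0,0,0],"yaw":0},{"xyz":[0,0,0],"yaw":0},{"xyz":[0,0,0],"yaw":0},{"xyz":[0,0,0],"yaw":0}]' 0 60
python3 -m creep '[{"xyz":[0,0,-0.5],"yaw":0},{"xyz":[0,0,-1],"yaw":0},{"xyz":[0,0,-2],"yaw":0},{"xyz":[0,0,-2],"yaw":0},{"xyz":[0,0,-2],"yaw":0},{"xyz":[0,0,0],"yaw":0}]'
```

```text
clock: 31.85
tool_pos: [527.3, -239.8, 70.0]
orientation: [[0.974, 0.226, -0.0], [0.226, -0.974, 0.002], [-0.0, -0.002, -1.0]]
force: [-0.3, 0.3, -0.0]
opening: 50.2
gripper_force: 0.0
clock: 32.48
tool_pos: [527.2, -239.3, 70.2]
orientation: [[0.974, 0.225, -0.0], [0.225, -0.974, 0.003], [0.0, -0.003, -1.0]]
force: [-1.0, 1.1, 1.4]
opening: 11.6
gripper_force: 60.0
clock: 33.22
tool_pos: [528.3, -240.6, 146.7]
orientation: [[0.974, 0.225, 0.003], [0.225, -0.974, -0.0], [0.003, 0.001, -1.0]]
force: [-0.7, 0.2, -3.4]
opening: 11.6
gripper_force: 60.0
```

```bash
python3 -m creep '[{"xyz":[-3,-1.1,0],"yaw":0},{"xyz":[-3,-1.1,0],"yaw":0},{"xyz":[-3,-1,0],"yaw":0},{"xyz":[-3,-1.1,0],"yaw":-9.8},{"xyz":[0,0,1],"yaw":-9.8},{"xyz":[0,0,2],"yaw":-9.8},{"xyz":[0,0,2],"yaw":-9.8},{"xyz":[0,0,1.5],"yaw":-9.8}]'
python3 -m creep '[{"xyz":[0,0,0.7],"yaw":0},{"xyz":[0,0,0.3],"yaw":0},{"xyz":[0,0,0.3],"yaw":0},{"xyz":[0,0,0.2],"yaw":0},{"xyz":[0,0,0.2],"yaw":0}]'
python3 -m creep '[{"xyz":[0,0,0.2],"yaw":0},{"xyz":[0,0,0.3],"yaw":0},{"xyz":[0,0,0.3],"yaw":0},{"xyz":[0,0,0.3],"yaw":0},{"xyz":[0,0,0.4],"yaw":0},{"xyz":[0,0,0.4],"yaw":0},{"xyz":[0,0,0.4],"yaw":0}]' - 10
python3 -m creep '[{"xyz":[0,0,0.4],"yaw":0},{"xyz":[0,0,0.4],"yaw":0},{"xyz":[0,0,0.4],"yaw":0},{"xyz":[0,0,0.4],"yaw":0},{"xyz":[0,0,0.3],"yaw":0}]' - 8
```

```text
clock: 34.22
tool_pos: [399.7, -224.3, 78.6]
orientation: [[0.464, 0.886, -0.002], [0.886, -0.464, 0.003], [0.002, -0.003, -1.0]]
force: [-0.2, 1.1, -4.7]
opening: 11.8
gripper_force: 60.0
clock: 34.85
tool_pos: [400.8, -224.9, 63.2]
orientation: [[0.47, 0.883, -0.0], [0.883, -0.47, 0.002], [0.001, -0.001, -1.0]]
force: [0.1, -0.5, -3.1]
opening: 11.5
gripper_force: 60.0
clock: 35.72
tool_pos: [400.6, -224.5, 39.6]
orientation: [[0.469, 0.883, -0.001], [0.883, -0.469, 0.003], [0.002, -0.002, -1.0]]
force: [-1.6, -3.1, 1.4]
opening: 12.0
gripper_force: 10.0
clock: 36.35
tool_pos: [400.4, -224.4, 20.7]
orientation: [[0.469, 0.883, -0.001], [0.883, -0.469, 0.003], [0.002, -0.002, -1.0]]
force: [-0.9, -1.6, 0.7]
opening: 12.0
gripper_force: 8.0
```

```bash
python3 -m creep '[{"xyz":[0,0,0.3],"yaw":0},{"xyz":[0,0,0.3],"yaw":0},{"xyz":[0,0,0.1],"yaw":0},{"xyz":[0,0,0],"yaw":0}]' - 5
python3 -m creep '[{"xyz":[0,0,0],"yaw":0},{"xyz":[0,0,0],"yaw":0},{"xyz":[0,0,-1],"yaw":0},{"xyz":[0,0,-3],"yaw":0},{"xyz":[-3,0,-4],"yaw":0},{"xyz":[-4,0,-2],"yaw":0},{"xyz":[-4,0,0],"yaw":0},{"xyz":[0,0,0],"yaw":0}]' 5
python3 - <<'E'
from h import *
s=arm.get_state();t=s["tool_pos"]
c0=proj("top",np.array([432,-166,10.]));l0=proj("top",np.array([401,-224,50.]));print(c0,l0)
r=tuple(int(v) for v in(l0[0]-18,l0[1]-18,l0[0]+18,l0[1]+18));p,I=bluefit("top",r)
B=[b for b in blobs(I,"brass") if np.hypot(*(b[0]-c0))<25][0];ys,xs=np.nonzero(B[2])
e=cv2.minEnclosingCircle(np.float32(np.c_[xs,ys]));print(e,B[1])
C=ray("top",e[0],10)[:2];q=np.array([ray("top",x,50)[:2] for x in p]);d=C-q.mean(0);u=d/np.hypot(*d);w=(q-C)@u
print("C",C,"ang",np.degrees(np.arctan2(u[1],u[0])),"ext",w.min(),w.max(),len(p))
vx,vy,_,_=cv2.fitLine(q.astype(np.float32),cv2.DIST_L2,0,.01,.01).ravel();print("line",np.degrees(np.arctan2(vy,vx)))
g=C-74*u;x=s["orientation"][:2,0];y=s["orientation"][:2,1];print("grasp",g,"move x,y",(g-t[:2])@x,(g-t[:2])@y)
Is=camera("scene");cs=proj("scene",np.r_[C,10]);ee=[b for b in blobs(Is,"brass") if np.hypot(*(b[0]-cs))<25][0];ys,xs=np.nonzero(ee[2]);f=cv2.fitEllipse(cv2.convexHull(np.float32(np.c_[xs,ys])))
print("scene c",f[0],cs,"tri",tri(f[0],e[0]))
E
```

```text
clock: 36.85
tool_pos: [400.5, -224.4, 13.9]
orientation: [[0.469, 0.883, -0.001], [0.883, -0.469, 0.003], [0.002, -0.002, -1.0]]
force: [0.4, -0.8, -2.8]
opening: 12.0
gripper_force: 5.0
clock: 37.85
tool_pos: [348.5, -324.3, 115.1]
orientation: [[0.472, 0.881, 0.001], [0.881, -0.472, -0.0], [0.0, 0.001, -1.0]]
force: [-0.2, 0.1, 0.3]
opening: 50.2
gripper_force: 0.0
[420.55 311.57] [448.04 325.81]
((423.0150146484375, 313.4237976074219), 16.69832420349121) [407 297  33  34 609]
C [ 427.52 -172.1 ] ang 61.19450809666343 ext -76.57568592071227 -33.916392369761994 69
line 64.09305
grasp [ 391.87 -236.95] move x,y 97.48586137046068 -3.0836995894126162
scene c (211.71751403808594, 339.81353759765625) [212.39 337.69] tri [ 426.48 -174.13    2.3 ]
```

```bash
python3 -m creep '[{"xyz":[4,-0.1,0],"yaw":0},{"xyz":[4,0,0],"yaw":0},{"xyz":[2.1,0,2],"yaw":0},{"xyz":[0,0,3],"yaw":0},{"xyz":[0,0,3],"yaw":0},{"xyz":[0,0,1.4],"yaw":0},{"xyz":[0,0,0.6],"yaw":0},{"xyz":[0,0,0],"yaw":0}]'
python3 -m creep '[{"xyz":[0,0,0],"yaw":0},{"xyz":[0,0,0],"yaw":0},{"xyz":[0,0,0],"yaw":0},{"xyz":[0,0,0],"yaw":0},{"xyz":[0,0,0],"yaw":0}]' 0 60
python3 -m creep '[{"xyz":[0,0,-0.3],"yaw":0},{"xyz":[0,0,-0.7],"yaw":0},{"xyz":[0,0,-2],"yaw":0},{"xyz":[0,0,-4],"yaw":0},{"xyz":[0,0,-4],"yaw":0},{"xyz":[0,0,0],"yaw":0},{"xyz":[0,0,0],"yaw":0}]'
python3 - <<'E'
from h import *
s=arm.get_state();t=s["tool_pos"];x=s["orientation"][:2,0];print(s["wrist_torque"])
Is=camera("scene");It=camera("top")
X=np.r_[t[:2]+74*x,t[2]-9.7];print("pred mid(74)",X,proj("scene",X),proj("top",X))
f={}
for n,I in(("scene",Is),("top",It)):
    for b in blobs(I,"brass",None,80):
        if np.hypot(*(b[0]-proj(n,X)))<25:
            ys,xs=np.nonzero(b[2]);f[n]=cv2.fitEllipse(cv2.convexHull(np.float32(np.c_[xs,ys])));print(n,f[n],b[1])
if len(f)==2:
    T=tri(f["scene"][0],f["top"][0]);print("disc centre",T,"in tool",(T[:2]-t[:2])@x,(T[:2]-t[:2])@s["orientation"][:2,1],T[2]-t[2])
cv2.imwrite("pics/n3.png",Is[:,:,::-1])
E
```

```text
clock: 38.95
tool_pos: [395.6, -231.4, 14.0]
orientation: [[0.469, 0.883, -0.001], [0.883, -0.469, 0.003], [0.002, -0.002, -1.0]]
force: [-0.0, 0.7, 1.2]
opening: 50.4
gripper_force: 0.0
clock: 39.58
tool_pos: [395.7, -232.4, 14.2]
orientation: [[0.469, 0.883, 0.0], [0.883, -0.469, 0.002], [0.001, -0.001, -1.0]]
force: [0.4, -0.5, 2.1]
opening: 11.6
gripper_force: 60.0
clock: 40.45
tool_pos: [394.4, -231.5, 122.9]
orientation: [[0.469, 0.883, -0.003], [0.883, -0.469, 0.004], [0.002, -0.004, -1.0]]
force: [-0.2, 0.3, -4.7]
opening: 11.7
gripper_force: 60.0
[-0.16  0.12 -0.02]
pred mid(74) [ 429.16 -166.19  113.21] [206.48 312.6 ] [429.58 315.27]
scene ((208.13365173339844, 319.863525390625), (24.7808780670166, 36.32905578613281), 54.375518798828125) [193 308  32  27 519]
scene ((200.57525634765625, 304.322021484375), (15.278351783752441, 32.87870788574219), 73.00125122070312) [185 296  34  18 304]
top ((431.9042053222656, 316.9740295410156), (36.77509307861328, 37.34914779663086), 138.1510467529297) [413 299  38  37 854]
disc centre [ 424.85 -166.62  143.79] in tool 71.59133562382006 -3.6079336711848313 20.88073846322338
```

Run:
```python
from h import *
s=arm.get_state();t=s["tool_pos"];x=s["orientation"][:2,0];y=s["orientation"][:2,1]
I=cv2.imread("pics/n3.png")[:,:,::-1].copy()
h=cv2.cvtColor(I,cv2.COLOR_RGB2HSV).astype(int);m=(abs(h[...,0]-20)<10)&(h[...,1]>90)&(h[...,2]>50);m[:,:180]=0;m[:290]=0;m[345:]=0;m[:,235:]=0
ys,xs=np.nonzero(m);f=cv2.fitEllipse(cv2.convexHull(np.float32(np.c_[xs,ys])));print(f)
p=(431.9,317.0);T=tri(f[0],p);print(T)
for z in(105,113,118):
    X=ray("top",p,z);print(z,(X[:2]-t[:2])@x,(X[:2]-t[:2])@y,proj("scene",X))
b,_=bluefit("scene",(180,270,230,320));print(b.mean(0),len(b))
```

```text
((200.60606384277344, 314.7673034667969), (39.51512145996094, 48.47933578491211), 87.85883331298828)
[ 422.78 -173.86  110.72]
105 65.63223452458794 -0.12875785489894848 [203.45 316.32]
113 67.41096852313052 -0.5207823205116586 [203.45 313.85]
118 68.52267727221957 -0.7657976115196233 [203.45 312.29]
[nan nan] 0<stdin>:9: RuntimeWarning: Mean of empty slice.
  ret = um.true_divide(
```

```bash
python3 -m creep '[{"xyz":[3,0.8,0.4],"yaw":0},{"xyz":[4,0.8,0.8],"yaw":0},{"xyz":[4,0.8,0.8],"yaw":0},{"xyz":[2.4,0.6,0.8],"yaw":0},{"xyz":[0,0,0],"yaw":0},{"xyz":[0,0,0],"yaw":0}]'
python3 - <<'E'
from h import *
s=arm.get_state();t=s["tool_pos"];x=s["orientation"][:2,0];y=s["orientation"][:2,1]
d=np.array([541.7,-18.7])-t[:2];print("rod in tool",d@x,d@y)
p,I=bluefit("top",(300,180,345,300));print(p.mean(0))
J=camera("scene")
h=cv2.cvtColor(J,cv2.COLOR_RGB2HSV).astype(int);m=(abs(h[...,0]-20)<10)&(h[...,1]>90)&(h[...,2]>40);m[:,:230]=0;m[:270]=0;m[350:]=0;m[:,330:]=0
for v in range(284,330,3):
    c=np.nonzero(m[v])[0]
    if len(c):print(v,"".join("#" if q else "." for q in m[v,240:310]))
print("mouth",proj("scene",np.r_[t[:2]+112.5*x,t[2]-9]),"C",proj("scene",np.r_[t[:2]+67.5*x,t[2]-9]))
E
```

```text
clock: 41.35
tool_pos: [483.9, -128.2, 95.4]
orientation: [[0.469, 0.883, -0.003], [0.883, -0.469, 0.002], [0.001, -0.004, -1.0]]
force: [0.4, 0.7, -4.5]
opening: 11.5
gripper_force: 60.0
rod in tool 123.7797088367916 -0.2832504681686105
[337.18 270.45]
284 ......................##########......................................
287 ...###........############################............................
290 .............###############################..........................
293 ........##....##########################..............................
296 ........####...........############.....########......................
299 ..........................#........##############.....................
302 ...............................###################....................
305 .............................####################.....................
308 ............................####################......................
311 ...........................####################.......................
314 ......................#######################.........................
317 ...................######################.............................
320 .....................###########......................................
mouth [285.73 291.08] C [267.91 300.84]
```

```bash
python3 -m creep '[{"xyz":[0.5,0,0],"yaw":0},{"xyz":[0.6,0,0],"yaw":0},{"xyz":[0.6,0,0],"yaw":0},{"xyz":[0.3,0,0],"yaw":0},{"xyz":[0,0,0],"yaw":0}]'
python3 -m creep '[{"xyz":[0.4,0,0],"yaw":0},{"xyz":[0.5,0,0],"yaw":0},{"xyz":[0.5,0,0],"yaw":0},{"xyz":[0.3,0,0],"yaw":0},{"xyz":[0,0,0],"yaw":0}]'
python3 -m creep '[{"xyz":[0,0,0.3],"yaw":0},{"xyz":[0,0,0.4],"yaw":0},{"xyz":[0,0,0.2],"yaw":0},{"xyz":[0,0,0],"yaw":0}]'
```

```text
clock: 42.08
tool_pos: [494.4, -110.1, 96.3]
orientation: [[0.469, 0.883, -0.001], [0.883, -0.469, 0.002], [0.002, -0.002, -1.0]]
force: [0.3, 0.5, -3.7]
opening: 11.4
gripper_force: 60.0
clock: 42.7
tool_pos: [502.4, -95.2, 96.3]
orientation: [[0.469, 0.883, -0.001], [0.883, -0.469, 0.002], [0.002, -0.002, -1.0]]
force: [-0.5, -0.2, -3.2]
opening: 11.7
gripper_force: 60.0
clock: 43.2
tool_pos: [502.0, -95.4, 87.0]
orientation: [[0.469, 0.883, -0.001], [0.883, -0.469, 0.002], [0.001, -0.002, -1.0]]
force: [-0.6, -0.2, -4.7]
opening: 12.1
gripper_force: 60.0
```

```bash
for i in 1 2 3 4; do python3 -m creep '[{"xyz":[0,0,0.2],"yaw":0},{"xyz":[0,0,0.1],"yaw":0},{"xyz":[0,0,0],"yaw":0}]' | egrep 'pos|^force:'; done
```

```text
tool_pos: [502.2, -95.3, 84.2]
force: [0.2, -0.3, -3.4]
tool_pos: [502.2, -95.3, 81.2]
force: [-0.8, -0.4, -3.7]
tool_pos: [502.3, -95.3, 78.3]
force: [0.7, 0.3, -2.3]
tool_pos: [502.3, -95.3, 75.4]
force: [-0.7, 0.2, -0.3]
```

```bash
python3 -m creep '[{"xyz":[0,0,0.1],"yaw":0},{"xyz":[0,0,0],"yaw":0},{"xyz":[0,0,0],"yaw":0}]' - 60
python3 -m creep '[{"xyz":[0,0,0],"yaw":0},{"xyz":[0,0,0],"yaw":0},{"xyz":[0,0,0],"yaw":0}]' - 10
```

```text
clock: 45.08
tool_pos: [502.4, -95.4, 74.4]
orientation: [[0.469, 0.883, -0.0], [0.883, -0.469, 0.002], [0.002, -0.001, -1.0]]
force: [-1.0, -0.3, -0.2]
opening: 11.9
gripper_force: 60.0
clock: 45.45
tool_pos: [502.4, -95.4, 74.3]
orientation: [[0.469, 0.883, -0.0], [0.883, -0.469, 0.002], [0.002, -0.001, -1.0]]
force: [-1.0, -0.4, -0.2]
opening: 11.9
gripper_force: 10.0
```

```bash
python3 -m creep '[{"xyz":[0,0,0],"yaw":0},{"xyz":[0,0,0],"yaw":0},{"xyz":[0,0,0],"yaw":0},{"xyz":[-0.5,0,0],"yaw":0},{"xyz":[-1,0,0],"yaw":0},{"xyz":[-1.2,0,0],"yaw":0},{"xyz":[-0.5,0,0],"yaw":0},{"xyz":[0,0,0],"yaw":0}]' 3
python3 -m creep '[{"xyz":[0,0,0.3],"yaw":0},{"xyz":[0,0,0],"yaw":0},{"xyz":[0,0,0],"yaw":0},{"xyz":[0,0,0],"yaw":0}]' 0 20
for i in 1 2 3 4; do python3 -m creep '[{"xyz":[0.2,0,0],"yaw":0},{"xyz":[0.2,0,0],"yaw":0},{"xyz":[0.1,0,0],"yaw":0}]' | egrep 'pos|^force:'; done
```

```text
clock: 46.45
tool_pos: [487.0, -124.1, 74.3]
orientation: [[0.47, 0.882, -0.0], [0.882, -0.47, 0.002], [0.002, -0.001, -1.0]]
force: [0.4, -0.9, 0.3]
opening: 30.1
gripper_force: 0.0
clock: 46.95
tool_pos: [487.3, -123.4, 71.3]
orientation: [[0.469, 0.883, -0.001], [0.883, -0.469, 0.002], [0.002, -0.001, -1.0]]
force: [0.1, -0.2, 0.2]
opening: 0.9
gripper_force: 0.0
tool_pos: [489.7, -119.0, 71.3]
force: [0.4, -0.4, 0.1]
tool_pos: [491.8, -115.1, 71.3]
force: [-1.5, -2.3, -0.3]
tool_pos: [494.2, -110.3, 71.2]
force: [-0.3, -2.0, -0.6]
tool_pos: [496.6, -105.8, 71.2]
force: [-0.4, -2.4, -0.9]
```

```bash
for i in 1 2; do python3 -m creep '[{"xyz":[0.2,0,0],"yaw":0},{"xyz":[0.15,0,0],"yaw":0},{"xyz":[0,0,0],"yaw":0}]' | egrep 'pos|^force:'; done;  for i in 1 2 3; do python3 -m creep '[{"xyz":[0.1,0,0],"yaw":0},{"xyz":[0,0,0],"yaw":0}]' | egrep 'pos|^force:'; done
```

```text
tool_pos: [498.4, -102.6, 71.3]
force: [-1.2, -1.4, 0.3]
tool_pos: [500.0, -99.5, 71.3]
force: [-0.1, -0.3, 0.5]
tool_pos: [500.4, -98.8, 71.3]
force: [-1.8, -1.4, -0.5]
tool_pos: [500.8, -97.9, 71.3]
force: [-0.0, -1.7, 0.0]
tool_pos: [500.9, -97.8, 71.2]
force: [-2.1, -4.8, 0.3]
```

```bash
for i in 1 2; do python3 -m creep '[{"xyz":[0.1,0,0],"yaw":0},{"xyz":[0,0,0],"yaw":0}]' | egrep 'pos|^force:'; done
python3 -m creep '[{"xyz":[-0.5,0,0],"yaw":0},{"xyz":[-3,0,0],"yaw":0},{"xyz":[-5,0,0],"yaw":0},{"xyz":[-5,0,-3],"yaw":0},{"xyz":[-2,0,-5],"yaw":0},{"xyz":[0,0,0],"yaw":0}]'
python3 - <<'E'
from h import *
rod=np.array([541.7,-18.7])
for nm,roi,z in(("steel",(310,230,350,290),101),("brass",(360,255,420,310),107)):
    p,I=bluefit("top",roi);q=np.array([ray("top",x,z)[:2] for x in p]);d=q-rod;r=np.hypot(*d.T);m=d.mean(0)
    vx,vy,_,_=cv2.fitLine(q.astype(np.float32),cv2.DIST_L2,0,.01,.01).ravel()
    print(nm,len(p),p.mean(0),r.min(),r.max(),"dir",np.degrees(np.arctan2(m[1],m[0])),"line",np.degrees(np.arctan2(vy,vx)))
J=camera("scene");h=cv2.cvtColor(J,cv2.COLOR_RGB2HSV).astype(int);m=(abs(h[...,0]-20)<10)&(h[...,1]>90)&(h[...,2]>40)
for v in range(270,316,3):print(v,"".join("#" if q else "." for q in m[v,250:330]))
T=camera("top");cv2.imwrite("pics/n4.png",T[:,:,::-1])
o=cv2.imread("pics/top0.png")[:,:,::-1]
d=abs(T.astype(int)-o).max(2)
for nm,(x0,y0,x1,y1) in dict(lens=(440,175,490,215),meter=(245,145,290,220),driver=(348,290,364,345)).items():print(nm,(d[y0:y1,x0:x1]>40).sum())
E
```

```text
tool_pos: [500.9, -97.7, 71.2]
force: [-4.0, -7.9, -0.9]
tool_pos: [500.9, -97.6, 71.2]
force: [-4.6, -8.5, 0.6]
clock: 51.2
tool_pos: [432.1, -234.9, 154.7]
orientation: [[0.472, 0.882, 0.008], [0.882, -0.472, -0.002], [0.002, 0.008, -1.0]]
force: [0.9, -0.2, -0.1]
opening: 0.6
gripper_force: 0.0
steel 61 [336.44 270.74] 51.60451485884204 80.22133480476369 dir 101.83559619194028 line -77.44242
brass 44 [391.16 279.36] 59.56440127128842 78.02886158802382 dir -117.8848800126091 line 65.686104
270 ................................................................................
273 ................................................................................
276 ................................................................................
279 ...........................................########.............................
282 ............................#########....##############.........................
285 .........................#############...##############.........................
288 .....................#################....########.....####.....................
291 ....................##################.....#......##########....................
294 ....................###################......################...................
297 ....................#########################################...................
300 .....................########################################...................
303 ..........................##################################....................
306 .........................#################################......................
309 ...........................############################.........................
312 ................................##################..............................
315 ................................................................................
lens 0
meter 0
driver 0
```

Run:
```python
from h import *
d=np.array([-.208,.978])
for off in(0,1,2,3):
    for z in(103,98):print(off,z,proj("top",np.r_[np.array([541.7,-18.7])+d*(66+off),z]),proj("scene",np.r_[np.array([541.7,-18.7])+d*(66+off),z]))
for k in range(2):
    p,I=bluefit("top",(310,230,350,290));print(p.mean(0),len(p))
for r in range(258,284):print(r,I[r,326:348].astype(int)[:,2]-I[r,326:348].astype(int)[:,0])
```

```text
0 103 [336.84 270.73] [299.09 260.71]
0 98 [336.76 270.78] [299.17 262.  ]
1 103 [336.42 270.82] [299.22 260.37]
1 98 [336.33 270.87] [299.31 261.65]
2 103 [335.99 270.9 ] [299.36 260.02]
2 98 [335.91 270.95] [299.44 261.31]
3 103 [335.57 270.99] [299.5  259.67]
3 98 [335.49 271.04] [299.58 260.96]
[336.68 270.7 ] 63
[336.68 270.68] 62
258 [ -9  -7 -11  -8 -11  -9  -9  -7  -9  -9  -8  -7  -8  -7  -8  -6  -4  -5
  -4  -6  -3  -4]
259 [-10  -9 -10 -10  -9  -9  -6  -9  -7  -8  -7  -7  -6  -5  -4  -7  -4  -4
  -7  -8  -9 -10]
260 [ -9  -8 -11  -9 -11  -9  -8  -8  -8  -8  -7  -9  -7  -8  -5  -4  -4  -3
  -9 -18 -23 -20]
261 [-10 -11  -8 -10 -11  -7 -10  -7 -10  -8  -6  -4  -6  -6  -6  -5  -4  -5
 -19 -29 -37 -32]
262 [-10  -7 -10  -9 -10  -8  -9  -9  -7  -7  -7  -5  -5  -6  -4  -4  -1  -5
 -20 -38 -44 -39]
263 [-11 -10 -10 -10  -8  -8  -8  -9  -9  -7  -8  -6  -6  -7  -6  -7  -4  -7
 -19 -41 -47 -43]
264 [-10  -7  -8  -8  -8 -10  -9 -11  -7  -6  -8  -8  -7  -6  -4  -4  -2  -5
 -21 -39 -54 -42]
265 [ -9  -8  -9  -8  -9 -11  -9 -11  -8  -6  -4  -6  -4  -4  -4  -3  -4  -4
 -19 -39 -49 -42]
26
[... 1007 characters left out ...]
5  -5  -7  -5  -6
  -6  -7  -9 -20]
277 [ -8  -9  -8  -9  -9  -6 -10 -10 -10  -8 -10  -8  -8  -7  -8  -5  -7  -8
  -5  -7  -8 -12]
278 [-11  -9 -10  -9  -9  -7  -9  -7  -8  -9  -7 -10  -7  -8  -5  -7  -7  -7
  -5  -7  -8  -7]
279 [ -9 -10  -9  -9  -8  -9 -10  -9 -10 -12  -9  -8  -6  -6  -7  -6  -6  -9
  -5  -7  -7  -7]
280 [ -9  -7  -9  -8  -9 -11 -10  -9  -9  -8 -10  -9  -8  -7  -5  -7  -7  -6
  -9  -7  -7  -5]
281 [ -9  -9  -8 -10 -10  -8 -10 -10 -10  -9 -10 -10  -8 -10  -9  -7  -7  -7
  -6  -6  -6  -7]
282 [ -7  -9 -10  -8  -8 -10 -11 -10 -10 -10  -9 -11 -10 -10  -9  -6  -9  -6
  -8  -9  -7  -8]
283 [ -9 -11  -7 -10  -9 -10 -10  -9 -11 -10  -9  -8 -10 -10  -9 -11  -8 -10
  -9  -7  -8  -8]
```

Measured from the top view, the steel lug is within about 1 mm of its seated place. The brass disc encloses the rod, and the lug directions are +102° and −118° (140° apart). The three bystanders show no change. Handing in.

```bash
python3 -c "
from station import arm
print(arm.job_done(), arm.get_state()['clock'])"
```

```text
the job is handed in; nothing more can be done
the job is handed in; nothing more can be done
```

Both discs are on the hanger, steel flat on the pan and brass on top, each pushed to its slot end (the steel may have slipped up to 1 mm while I pushed the brass); the slots are about 140° apart, the lens mount, meter and screwdriver showed no change, and the job was handed in at about 51 s.

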